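# Swing the battery round to the charger

### The arm

A 7-joint arm with a two-finger parallel gripper is mounted at the origin on the work surface. World frame = base frame: x ahead of the robot, y to its left, z up, the work surface at z = 0. Lengths are in m, angles in rad, forces in N, time in s.
With the tool pointing down it reaches from about 0.4 to 0.875 m from the base axis. Payload 4.4 kg.
Tool frame: the origin (TCP) lies at the very end of the fingers, on their centre line; the grasp point (between the pads) lies 19 mm behind it; z points along the fingers, y is the line along which they close (so a half turn about z gives the same grasp; the last joint's range is limited). The gripper opens to 85 mm and grips with 20 to 120 N. Pads are 22 mm wide; open, the fingers measure 114 mm over their backs; the gripper's body (76 mm by 85 mm) begins 54 mm behind the grasp point. The pads swing forward as they close: fully open they stand 13 mm farther back than shut.
Start: joints at [-1.404, 0.628, 0.038, 1.517, -0.027, 0.996, -0.02], TCP at [0.15, 0.632, 0.231] pointing down, gripper open.
Joint ranges: [-3.06, 3.06], [-0.37, 2.12], [-1.25, 1.32], [0.18, 2.47], [-1.1, 4.24], [0.23, 1.98], [-2.94, 2.94]. Speed limits (rad/s): [2.57, 2.57, 3.14, 3.14, 3.14, 3.14, 3.14].

### API

Orientations are given as [roll, pitch, yaw] about the fixed x, y, z axes, in that order (R = Rz(yaw) Ry(pitch) Rx(roll)).
In Python, from workcell import robot gives the robot as it stands.
- The arm moves only by the tool carry_out, never from a script. Its argument "rows" is one flat list of numbers, 6 for each row, row after row: the shift along the tool's x, y, z scaled (see below), then the turn, a rotation vector about the tool's x, y, z scaled (see below). A call has 1 to 20 rows; each row is the pose to reach, as a shift and turn from the pose commanded when the call began, along the tool's axes at that moment, turning the shorter way round; what a row does not reach only later rows make up. The controller multiplies each number of a shift by 20 cm and each number of a turn by 180 degrees. A row lasts 1/8 s, in which the tool goes at most 62.5 mm and 10.7 degrees, less where a joint would pass 70% of its speed; a pose out of reach is approached as far as the arm can. A call with a number of a shift or a turn outside -1 to 1 is refused whole. A call with a gripper value outside its range is refused whole. "claw" is the opening, from 0 (shut) to 1 (fully open), set as the call begins (left out, the last holds). The fingers move at their own pace and stop on an object; "force" is the grip in N (left out, the last holds). Time passes only in rows, so rows that repeat a pose let the fingers close. It gives the time, the measured TCP pose, the force, the opening and the grip force at its end, in the units of the state.
- robot.state(): the state, without advancing time (a new reading comes with each control period).
- robot.snapshot(name): name is "side" or "top"; returns the picture (480x640x3 uint8, blue, green, red); there is no depth.
- robot.camera_model(name): a dict with "vfov" (degrees; the focal length in pixels is half the picture's height over the tangent of half this angle, whatever the lens; pixels are square), "cx", "cy" (the principal point, pixels), "distortion" ([k1, k2, p1, p2, k3] as OpenCV has them; the pictures are not rectified), "world_to_cam" (4x4, takes a point from world to camera coordinates). Camera axes: x right, y up, looking along -z (the intrinsics and any distortion apply to the point x, -y, -z); pixel columns grow to the right and rows downward; lengths in m; the calibration is good to about 2 mm. A picture is of the moment at which its call begins. camera_model takes no time and is no camera call.
- robot.job_done(): hands the job in; it is judged then, once.
The state is a dict: "t": time; "q": joint angles; "qd": joint speeds; "effort": joint torques, N m; "position": TCP position; "tool_rot": TCP orientation; "force": force on the tool from outside, world axes, zero at the start; "ft_torque": the same for the moment, N m; "gripper_width": opening from 0.0 (shut) to 1.0 (fully open); "grasp_force": force on a finger pad.
Only numpy, scipy, OpenCV 4.12 (cv2) and the standard library are available. Lean on these libraries where they do the work, as an engineer would, in place of code of your own. Each camera call takes 0.05 s, during which the arm holds its last target. There are 200 camera calls.

### The job

Swing the battery on its free-running carrier round to the charger, pushing gently on the sides of the black case only, and bring it to rest with the pointer of its tray over the white line that runs out from the charger. Do not knock the case, let it run against the carrier's end stops, or touch the lid with the live posts or the carrier's frame, and leave the other things on the bench alone. Take your hand away and see that it stays there, standing still by itself, for five seconds.

Things in the scene. Friction and masses are not known exactly. Their poses are not given: they have to be found in the camera images.
- boom (a joint): Angle in rad of the battery carrier about its upright bearing post. 0: it points to world -x; positive: swung to the robot's left (+y). End stops at -1.0 and 1.0; starts at rest at 0.45 to 0.70. Nearly free-running, it coasts for many seconds: inertia of all that swings nominally 1.15 kg m2 (hidden, -25 to +30 per cent), damping 0.04 N m s/rad, dry friction 0.0008 N m.
- pivot (a point): Point on the carrier's bearing axis at bench height (z = 0), on the far side of the battery from the robot. Seen from above the battery's centre is at pivot + 0.300 m * (-cos q, sin q), q being boom. Post 200 mm high, hub 84 mm across, round foot plate of radius 90 mm.
- pointer (a point): Tip of the small steel tongue that sticks out of the middle of the tray's robot-side end, 430 mm from the bearing axis, 27 mm above the bench; with the pivot it gives the direction of the carrier. The tongue is 12 mm wide.
- case: Black battery case, an upright block fixed in the tray, about 9.5 kg: 196 mm along the carrier (its x, towards the post), 132 mm across (its y), from 27 to 160 mm above the bench. Origin: centre of its underside, 300 mm from the bearing axis. Push on its two long sides (66 mm from the centre line), 60 to 155 mm above the bench; it is too wide for the gripper to straddle.
- cover: Grey lid on the battery with its two live bare terminal posts: 188 x 124 mm, set in 4 mm from the case sides, from 160 to 182 mm above the bench, posts up to 199 mm at the end nearest the robot. Origin: centre of the lid's underside. Metal must not touch it.
- frame: Grey steel arm, brace and tray of the carrier, turning with the battery (origin on the bearing axis at bench height). The tray's lip runs round the foot of the battery up to 51 mm above the bench, 72 mm either side of the centre line; arm between tray and hub with a sloping brace.
- charger_mark (a point): Far end of the white line on the bench: it starts at the front of the grey charger and runs 110 mm out from it, under the battery's path, 7 mm wide. Axes: +x along the line, away from the charger; z up. The charger is a fixed box on the robot's side of the battery, its front 110 mm behind this point, 90 mm deep, 160 mm wide, 62 mm high, with two brass studs in front.
- meter: Clamp meter lying on the bench, 210 x 75 x 40 mm; bystander. Origin: under the middle of its body.
- spool: Solder spool, 60 mm across, 44 mm high; bystander. Origin: centre of its underside.
- tape: Roll of white tape lying flat, 90 mm across, 20 mm high; bystander. Origin: centre of its underside.
- lugs: Clear divided box of cable lugs, 110 x 80 x 40 mm; bystander. Origin: centre of its underside.
- jar: Glass jar with lid, 70 mm across, 90 mm high; bystander. Origin: centre of its underside.
- screwdriver: Screwdriver lying on the bench; bystander. Origin: under its middle.
- weight: Upright brass slug, 44 mm across, 50 mm high; bystander. Origin: centre of its underside.

How it is judged:
On the way:
1. The battery stands by itself, untouched and at rest, with its pointer over the charger's line for 5 s (y of pointer in the frame of charger_mark between -0.025 and 0.025 m and velocity of joint boom between -0.04 and 0.04 rad/s and contact force between each of the arm, the fingers and case below 0.3 N), for 5 s.
At the end, for the whole second after the job is handed in: The tip of the pointer lies within 25 mm, sideways, of the middle of the charger's white line or its prolongation, the carrier turns slower than 0.04 rad/s, and the robot does not touch the battery; this has been so for 5 s without a break before the program ends (all of step 1).
It fails at once if The battery is knocked: more than 20 N between robot and case (contact force between any of the arm, the fingers and case above 20 N).
It fails at once if The battery is swung too fast: over 0.35 m/s at its centre (linear speed of case above 0.35 m/s).
It fails at once if The carrier runs against an end stop (value of joint boom above 0.97 rad or value of joint boom below -0.97 rad).
It fails at once if The robot touches the lid with the live posts, or the carrier's frame or tray (contact force between any of the arm, the fingers and cover above 0.5 N or contact force between any of the arm, the fingers and frame above 0.5 N).
It fails at once if A bystander is moved by more than 20 mm (distance of any of meter, spool, tape, lugs, jar, screwdriver, weight from where it was at the start of the episode above 0.02 m).
It also fails if it takes over 54 s, if anything falls off the work surface, if the arm or the gripper's body presses on something with over 40 N, if the wrist force passes 120 N, or if a joint passes its speed limit or range.

## Working session

There is one attempt and no reset: what is moved stays moved. The work goes in short steps, Python scripts to look and compute and a tool call to move; the robot and the scene stay as the last step left them, time stands still between calls to the robot, and variables do not carry over. Pictures are saved under pics/ and viewed, at most 10 in all, crops included, and the job is handed in when it is done.

Besides the shell and the picture viewer there is one more tool, called after ">>>" as name(argument=value, ...) on one line, values as JSON. carry_out: Moves the arm, as the interface text tells. Its arguments: {"type":"object","properties":{"rows":{"type":"array","items":{"type":"number","minimum":-1,"maximum":1}},"claw":{"type":"number"},"force":{"type":"number"}},"required":["rows"]}

```bash
mkdir -p pics; ls; python3 - <<'E'
from workcell import robot
import cv2
for n in("side","top"):
    cv2.imwrite(f"pics/{n}0.png",robot.snapshot(n)); print(n,robot.camera_model(n))
s=robot.state();print(s)
E
```

```text
pics
side {'vfov': 47.13194622434148, 'cx': 313.93230832040746, 'cy': 240.5810655303301, 'distortion': array([-0.15102769,  0.        ,  0.        ,  0.        ,  0.        ]), 'world_to_cam': array([[ 0.79770865, -0.60303383,  0.00333136, -0.4241212 ],
       [ 0.42308838,  0.56359159,  0.7094792 , -0.34413333],
       [-0.42971749, -0.56454824,  0.7047185 , -1.18326073],
       [ 0.        ,  0.        ,  0.        ,  1.        ]])}
top {'vfov': 57.46113842798747, 'cx': 314.88792473894387, 'cy': 237.47520119757164, 'distortion': array([-0.07284602,  0.        ,  0.        ,  0.        ,  0.        ]), 'world_to_cam': array([[ 0.03886764, -0.9992434 , -0.00139262,  0.03519048],
       [ 0.9758068 ,  0.03765587,  0.21536742, -0.55781844],
       [-0.21515203, -0.00972976,  0.9765321 , -1.13468109],
       [ 0.        ,  0.        ,  0.        ,  1.        ]])}
{'t': 0.1, 'q': array([-1.40381734,  0.62925107,  0.03847324,  1.5182661 , -0.02698943,
        0.99629687, -0.02002871]), 'qd': array([-1.48241679e-03,  7.70918795e-05,  1.19429423e-04, -2.35495359e-03,
       -9.36848892e-04, -1.57326268e-03,  2.24067820e-04]), 'effort': array([ 2.91963865e-03, -5.64526856e+01,  1.23042874e+00, -1.93972886e+01,
        1.12830213e-02,  5.47396994e-03, -8.74865577e-06]), 'position': array([0.14980442, 0.63192891, 0.23048384]), 'tool_rot': array([-3.13989053e+00,  4.26188830e-05,  2.90876775e+00]), 'force': array([0.06897418, 1.24916655, 0.0348777 ]), 'ft_torque': array([-0.01057559,  0.04749033,  0.0450953 ]), 'grasp_force': 0.0, 'gripper_width': 0.9977983597764304}
```

View pics/top0.png

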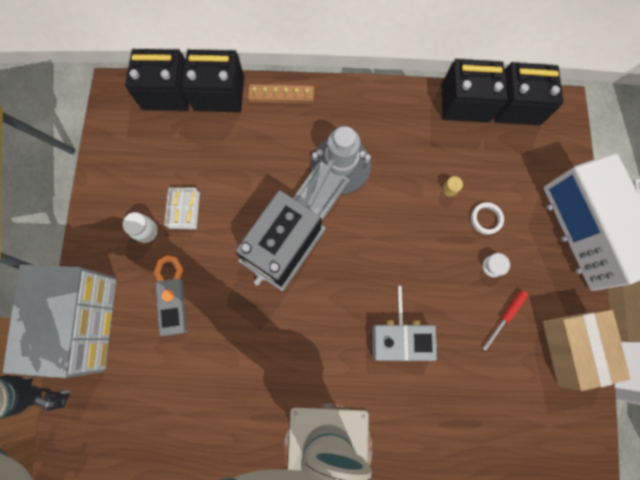

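View pics/side0.png

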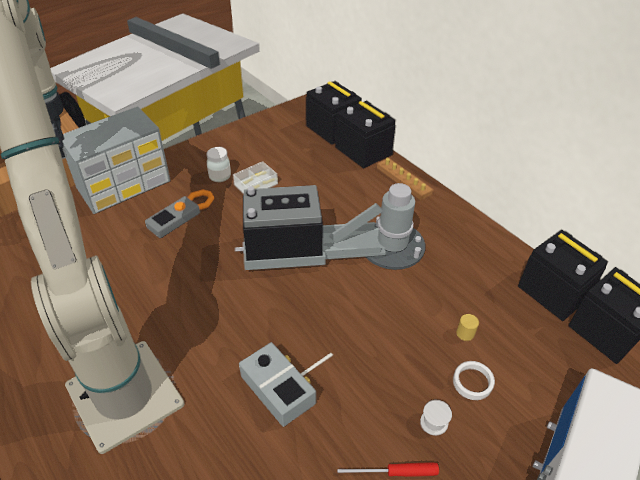

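```bash
python3 - <<'E'
import cv2,numpy as np
t=cv2.imread("pics/top0.png");s=cv2.imread("pics/side0.png")
a=cv2.resize(t[120:350,225:425],None,fx=2,fy=2.6,interpolation=2)
a=cv2.resize(t[120:340,228:428],(400,440),interpolation=2)
b=cv2.resize(s[175:395,232:432],(400,440),interpolation=2)
cv2.imwrite("pics/c1.png",np.hstack([a,b]))
E
```

```text
(no output)
```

View pics/c1.png

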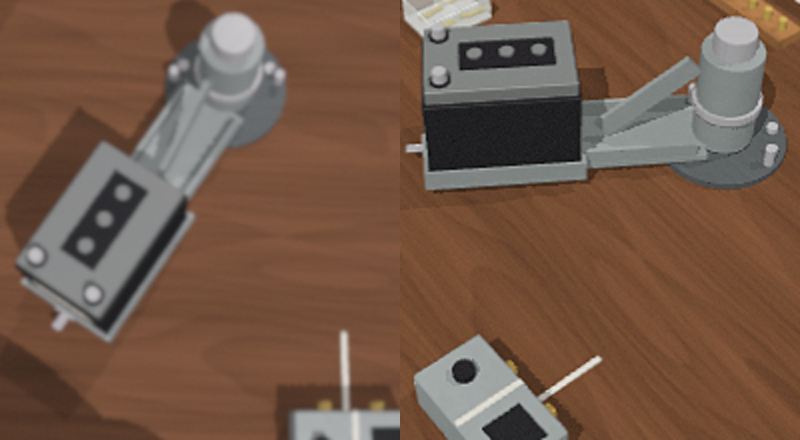

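```bash
cat > h.py <<'E'
import numpy as np,cv2
from scipy.optimize import least_squares
from workcell import robot
def proj(n,P):
    c=robot.camera_model(n);P=np.atleast_2d(P).astype(float)
    f=240/np.tan(np.radians(c['vfov']/2));W=c['world_to_cam']
    Q=(P@W[:3,:3].T+W[:3,3])*[1,-1,-1]
    K=np.array([[f,0,c['cx']],[0,f,c['cy']],[0,0,1]])
    return cv2.projectPoints(Q,np.zeros(3),np.zeros(3),K,c['distortion'])[0][:,0]
def loc(px,py,q,x,y,z): # x: distance from pivot along carrier, y: across toward +q
    u=np.array([-np.cos(q),np.sin(q)]);v=np.array([np.sin(q),np.cos(q)])
    return np.r_[np.array([px,py])+x*u+y*v,z]
E
python3 - <<'E'
from h import *
# model points
obs=[("top",(.43,0,.027),(256.5,283.5)),("top",(.394,.062,.182),(236.5,251)),("top",(.206,.062,.182),(279,191)),("top",(.206,-.062,.182),(322,221.5)),("top",(0,0,.2),(346,136.5)),
("side",(.43,0,.027),(235.5,249)),("side",(.394,-.062,.182),(244,221)),("side",(.206,-.062,.182),(322,218)),("side",(.206,.062,.182),(317,186)),("side",(0,0,.2),(400,190))]
r=lambda p:np.concatenate([proj(n,loc(*p,*l))[0]-o for n,l,o in obs])
s=least_squares(r,[.75,-.05,.6],loss='soft_l1');print(s.x);print(r(s.x).reshape(-1,2).round(1))
for o in ([(399.5,286),(332,354)],[(401.5,324),(303,374)]):
    g=lambda p:np.concatenate([proj("top",p)[0]-o[0],proj("side",p)[0]-o[1]])
    k=least_squares(g,[.5,-.1,0]);print(k.x,k.fun.round(1))
    g2=lambda p:g(np.r_[p,0]);print(least_squares(g2,[.5,-.1]).x)
E
```

```text
[ 0.79221169 -0.01411913  0.55360747]
[[ 0.2  0.5]
 [-0.2 -0.6]
 [ 1.4 -1.6]
 [-0.6 -5.5]
 [ 0.2 -0.3]
 [-0.7  1. ]
 [-0.7  1.4]
 [-0.8 -0.4]
 [-0.7 -0.7]
 [ 0.4  0.8]]
[ 0.44100723 -0.18705681 -0.00071251] [ 0.3 -0.7 -0.6  0.2]
[ 0.4408241  -0.18718111]
[ 0.34435661 -0.19444989  0.01322113] [ 1.9 -4.  -3.5  0.9]
[ 0.34683535 -0.19208377]
```

```bash
cat >> h.py <<'E'
from scipy.spatial.transform import Rotation as Ro
PX,PY=.7922,-.0141
def pose(q,s,gap,z=.11,r=.30,th=25,qo=None):
    p=loc(PX,PY,q,r,s*(.066+.0103+gap),z)
    q=q if qo is None else qo
    v=np.array([np.sin(q),np.cos(q),0]);Z=np.array([0,0,1.]);t=np.radians(th)
    x=v*np.cos(t)-s*Z*np.sin(t);zz=-Z*np.cos(t)-s*v*np.sin(t)
    return p,Ro.from_matrix(np.c_[x,np.cross(zz,x),zz])
def rows(ps,p0=None,R0=None):
    st=robot.state()
    if p0 is None:p0=st['position'];R0=Ro.from_euler('xyz',st['tool_rot'])
    for p,R in ps:
        a=np.r_[R0.inv().apply(p-p0)/.2,(R0.inv()*R).as_rotvec()/np.pi]
        print(','.join('%.3f'%k for k in a))
E
python3 - <<'E'
from h import *
p,R=pose(.554,1,.05,z=.23);print(p);rows([(p,R)])
E
```

```text
[0.60351748 0.25113687 0.23      ]
-2.647,-1.329,0.005,0.131,-0.094,0.591
```

>>> carry_out(rows=[-0.88, -0.44, 0, 0.044, -0.031, 0.197, -0.88, -0.44, 0, 0.044, -0.031, 0.197, -0.88, -0.44, 0, 0.044, -0.031, 0.197, -0.88, -0.44, 0, 0.044, -0.031, 0.197], claw=0)

```text
t: 0.6
position: [0.3059, 0.502, 0.2314]
tool_rot: [-3.041, 0.138, 2.284]
force: [-0.2, 0.8, -0.2]
gripper_width: 0.148
grasp_force: 0.0
```

```bash
python3 - <<'E'
from h import *
p,R=pose(.554,1,.05,z=.23);rows([(p,R)])
E
```

```text
-1.903,0.330,0.239,0.087,-0.062,0.391
```

>>> carry_out(rows=[-0.95, 0.16, 0.11, 0.044, -0.031, 0.196, -0.95, 0.16, 0.11, 0.044, -0.031, 0.196, -0.95, 0.16, 0.11, 0.044, -0.031, 0.196, -0.95, 0.16, 0.11, 0.044, -0.031, 0.196])

```text
t: 1.1
position: [0.4546, 0.3769, 0.2316]
tool_rot: [-3.037, 0.304, 1.667]
force: [-0.3, 0.5, 0.1]
gripper_width: 0.001
grasp_force: 0.0
```

```bash
python3 - <<'E'
from h import *
p,R=pose(.554,1,.05,z=.23);rows([(p,R)])
E
```

```text
-0.663,0.700,0.144,0.043,-0.030,0.195
```

>>> carry_out(rows=[-0.66, 0.7, 0.14, 0.043, -0.03, 0.195, -0.66, 0.7, 0.14, 0.043, -0.03, 0.195, -0.66, 0.7, 0.14, 0.043, -0.03, 0.195, -0.66, 0.7, 0.14, 0.043, -0.03, 0.195, -0.66, 0.7, 0.14, 0.043, -0.03, 0.195])

```text
t: 1.72
position: [0.6009, 0.2578, 0.2281]
tool_rot: [-3.134, 0.434, 1.028]
force: [-0.7, 0.6, -0.2]
gripper_width: 0.002
grasp_force: 0.0
```

```bash
python3 - <<'E'
from h import *
p,R=pose(.554,1,.03,z=.11);rows([(p,R)])
print(robot.state()['q'])
E
```

```text
0.138,0.032,0.587,-0.001,-0.001,0.003
[-0.8061823   0.94259083  0.62302518  1.11626532 -0.21937698  1.54760463
 -0.81693912]
```

>>> carry_out(rows=[0.046, 0.01, 0.2, 0, 0, 0.001, 0.092, 0.02, 0.4, 0, 0, 0.002, 0.138, 0.032, 0.587, 0, 0, 0.003, 0.138, 0.032, 0.587, 0, 0, 0.003, 0.138, 0.032, 0.587, 0, 0, 0.003])

```text
t: 2.35
position: [0.5932, 0.2371, 0.1127]
tool_rot: [-3.14, 0.431, 1.022]
force: [0.4, 0.4, -0.1]
gripper_width: 0.0
grasp_force: 0.0
```

```bash
python3 - <<'E'
from h import *
a=robot.snapshot("top")[120:340,200:400];b=robot.snapshot("side")[120:340,200:400]
cv2.imwrite("pics/c2.png",np.hstack([cv2.resize(a,(400,440)),cv2.resize(b,(400,440))]))
# trajectory: gap 30 -> 8mm over 4 rows, then creep, accelerate
import numpy as np
q=.554+.022/.3*1.0; 
qh=.554+.03/.3; w=0;out=[]
for i in range(20):
    out.append(qh)
rows([pose(.554,1,.01)])
E
```

```text
-0.097,0.003,0.062,0.000,-0.002,0.001
```

View pics/c2.png

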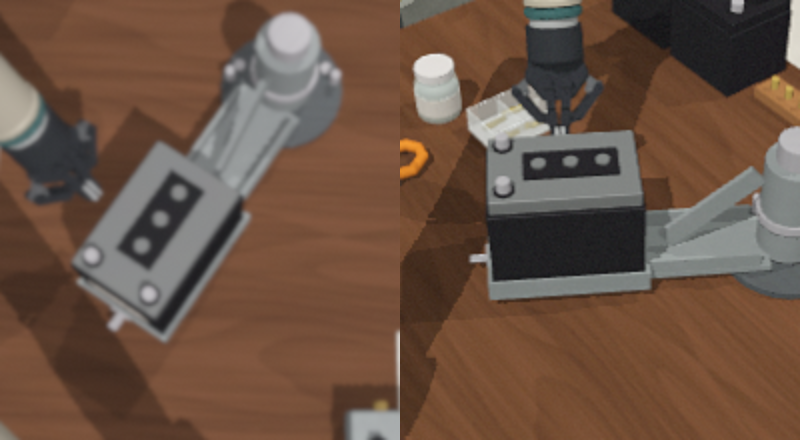

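```bash
python3 - <<'E'
from h import *
g=[.026,.020,.015,.012]+[.012-.0019*i for i in range(1,11)]
rows([pose(.554,1,k) for k in g])
E
```

```text
-0.024,0.003,0.029,0.000,-0.002,0.001
-0.051,0.003,0.042,0.000,-0.002,0.001
-0.074,0.003,0.052,0.000,-0.002,0.001
-0.088,0.003,0.058,0.000,-0.002,0.001
-0.096,0.003,0.062,0.000,-0.002,0.001
-0.105,0.003,0.066,0.000,-0.002,0.001
-0.113,0.003,0.070,0.000,-0.002,0.001
-0.122,0.003,0.074,0.000,-0.002,0.001
-0.131,0.003,0.078,0.000,-0.002,0.001
-0.139,0.003,0.082,0.000,-0.002,0.001
-0.148,0.003,0.086,0.000,-0.002,0.001
-0.157,0.003,0.090,0.000,-0.002,0.001
-0.165,0.003,0.094,0.000,-0.002,0.001
-0.174,0.003,0.098,0.000,-0.002,0.001
```

>>> carry_out(rows=[-0.024, 0.003, 0.029, 0, -0.002, 0.001, -0.051, 0.003, 0.042, 0, -0.002, 0.001, -0.074, 0.003, 0.052, 0, -0.002, 0.001, -0.088, 0.003, 0.058, 0, -0.002, 0.001, -0.096, 0.003, 0.062, 0, -0.002, 0.001, -0.105, 0.003, 0.066, 0, -0.002, 0.001, -0.113, 0.003, 0.07, 0, -0.002, 0.001, -0.122, 0.003, 0.074, 0, -0.002, 0.001, -0.131, 0.003, 0.078, 0, -0.002, 0.001, -0.139, 0.003, 0.082, 0, -0.002, 0.001, -0.148, 0.003, 0.086, 0, -0.002, 0.001, -0.157, 0.003, 0.09, 0, -0.002, 0.001, -0.165, 0.003, 0.094, 0, -0.002, 0.001, -0.174, 0.003, 0.098, 0, -0.002, 0.001])

```text
t: 4.2
position: [0.5724, 0.2009, 0.108]
tool_rot: [-3.141, 0.439, 1.016]
force: [0.5, -0.9, -0.2]
gripper_width: 0.004
grasp_force: 0.0
```

```bash
cat >> h.py <<'E'
def corners(q):return [loc(PX,PY,q,*l) for l in ((.43,.006,.027),(.43,-.006,.027))]
E
python3 - <<'E'
from h import *
import time
ss=[robot.state()]
ims=[]
for i in range(4):
    im=robot.snapshot("top");ims.append(im);ss.append(robot.state())
np.save("pics/ims.npy",np.array(ims))
for s in ss:print(s['t'],s['position'].round(4),s['force'].round(2))
ref=cv2.imread("pics/top0.png")
# track pointer/battery by ECC-ish: rotation of the top lid around pivot via model points with LK flow
def track(a,b):
    P=np.array([loc(PX,PY,.554,x,y,.182) for x in np.linspace(.21,.39,9) for y in np.linspace(-.055,.055,6)])
    u=proj("top",P).astype(np.float32).reshape(-1,1,2)
    g=lambda m:cv2.cvtColor(m,cv2.COLOR_BGR2GRAY)
    n,st,e=cv2.calcOpticalFlowPyrLK(g(a),g(b),u,None,winSize=(15,15),maxLevel=3)
    return (n-u)[st>0]
for im in ims: print(np.median(track(ref,im),0))
E
```

```text
4.2 [0.5724 0.2009 0.108 ] [ 0.52 -0.9  -0.21]
4.25 [0.5722 0.2007 0.1081] [ 0.52  0.02 -1.16]
4.3 [0.5723 0.2009 0.1081] [-0.41 -0.83 -0.39]
4.35 [0.5724 0.2011 0.108 ] [-0.29 -0.49  0.24]
4.4 [0.5724 0.2013 0.108 ] [ 0.86 -0.77  0.74]
[4.169754  2.6474915]
[4.5671997 2.9264526]
[5.3371887 3.0778809]
[5.4286804 3.3273315]
```

```bash
cat >> h.py <<'E'
_ref=cv2.imread("pics/top0.png")
_L=[(x,y,.182) for x in np.linspace(.206,.394,60) for y in np.linspace(-.062,.062,40)]
def samp(im,q):
    u=proj("top",np.array([loc(PX,PY,q,*l) for l in _L])).astype(np.float32)
    g=cv2.GaussianBlur(cv2.cvtColor(im,cv2.COLOR_BGR2GRAY),(0,0),1).astype(np.float32)
    return cv2.remap(g,u[:,0].copy(),u[:,1].copy(),1).ravel()
def angle(im,lo=-.9,hi=.8):
    a=samp(_ref,.554);f=lambda q:np.minimum(abs(samp(im,q)-a),40).mean()
    for st in (.02,.003,.0005):
        Q=np.arange(lo,hi,st);F=[f(q) for q in Q];b=Q[np.argmin(F)];lo,hi=b-2*st,b+2*st
    return b,min(F)
def look(n=2,rows_gap=0):
    o=[]
    for i in range(n):
        t=robot.state()['t'];o.append((t,*angle(robot.snapshot("top"))))
    for k in o:print('t %.2f q %.4f err %.1f'%k)
    return o
E
python3 - <<'E'
from h import *
for im in np.load("pics/ims.npy"):print(angle(im))
o=look(2)
q=o[-1][1]
s=robot.state()
# hand: equivalent contact angle, now
p=s['position'][:2]-[PX,PY]
from scipy.optimize import brentq
print("hand q",brentq(lambda q:p@np.array([np.sin(q),np.cos(q)])-.0763,-.8,.9), s['t'])
E
```

```text
(np.float64(0.5135000000000005), np.float32(0.9057593))
(np.float64(0.5095000000000005), np.float32(0.9117981))
(np.float64(0.5055000000000012), np.float32(0.9685213))
(np.float64(0.5015000000000014), np.float32(1.0463163))
t 4.40 q 0.4975 err 1.1
t 4.45 q 0.4940 err 1.1
hand q 0.5250603284797362 4.5
```

>>> carry_out(rows=[0, 0, -0.2, 0, 0, 0, 0, 0, -0.5, 0, 0, 0, 0, 0, -0.8, 0, 0, 0, 0, 0, -0.8, 0, 0, 0])

```text
t: 5.0
position: [0.6114, 0.2612, 0.2574]
tool_rot: [3.136, 0.431, 1.017]
force: [-0.9, -0.9, -1.0]
gripper_width: -0.001
grasp_force: 0.0
```

```bash
python3 - <<'E'
from h import *
look(2)
p1,R1=pose(-.35,-1,.03,z=.26); s=robot.state();p0=s['position'];R0=Ro.from_euler('xyz',s['tool_rot'])
print(p0,p1)
from scipy.spatial.transform import Slerp
S=Slerp([0,1],Ro.concatenate([R0,R1]))
rows([((p0+(p1-p0)*k),S(k)) for k in (.33,.42,1)])
E
```

```text
t 5.00 q 0.4515 err 1.7
t 5.05 q 0.4475 err 1.7
[0.60849625 0.25913832 0.2530087 ] [ 0.54683822 -0.21682466  0.26      ]
-0.658,0.328,0.295,-0.000,0.085,-0.098
-0.837,0.417,0.376,-0.000,0.109,-0.125
-1.993,0.992,0.895,-0.000,0.259,-0.297
```

>>> carry_out(rows=[-0.83, 0.41, 0.36, 0, 0.108, -0.124, -0.83, 0.41, 0.36, 0, 0.108, -0.124, -0.83, 0.41, 0.36, 0, 0.108, -0.124, -0.83, 0.41, 0.36, 0, 0.108, -0.124, -0.83, 0.41, 0.36, 0, 0.108, -0.124])

```text
t: 5.72
position: [0.5817, 0.0609, 0.2574]
tool_rot: [-3.038, 0.076, 1.395]
force: [-0.2, 0.7, 0.0]
gripper_width: -0.002
grasp_force: 0.0
```

```bash
python3 - <<'E'
from h import *
p1,R1=pose(-.35,-1,.03,z=.26); s=robot.state();p0=s['position'];R0=Ro.from_euler('xyz',s['tool_rot'])
print(p0)
from scipy.spatial.transform import Slerp
S=Slerp([0,1],Ro.concatenate([R0,R1]))
rows([((p0+(p1-p0)*k),S(k)) for k in (.6,.7,1)])
E
```

```text
[0.58165922 0.06091845 0.2574175 ]
-0.837,0.049,0.051,-0.001,0.090,-0.105
-0.976,0.057,0.060,-0.001,0.105,-0.122
-1.395,0.081,0.085,-0.001,0.150,-0.174
```

>>> carry_out(rows=[-0.97, 0.056, 0.06, 0, 0.105, -0.122, -0.97, 0.056, 0.06, 0, 0.105, -0.122, -0.97, 0.056, 0.06, 0, 0.105, -0.122, -0.97, 0.056, 0.06, 0, 0.105, -0.122, -0.97, 0.056, 0.06, 0, 0.105, -0.122])

```text
t: 6.35
position: [0.5593, -0.1312, 0.2585]
tool_rot: [-3.077, -0.289, 1.75]
force: [0.7, 1.1, -0.6]
gripper_width: 0.001
grasp_force: 0.0
```

```bash
python3 - <<'E'
from h import *
p1,R1=pose(-.42,-1,0.005,z=.26); s=robot.state();print(s['position'],p1)
rows([(p1,R1)])
look(2)
E
```

```text
[ 0.55927309 -0.13120916  0.25848003] [ 0.55142424 -0.21066227  0.26      ]
-0.366,-0.117,-0.109,0.007,0.044,-0.073
t 6.35 q 0.3520 err 20.9
t 6.40 q 0.3480 err 20.7
```

```bash
python3 - <<'E'
from h import *
rows([pose(-.3,-1,0.02,z=.2),pose(-.3,-1,0.0,z=.11)])
E
```

```text
-0.382,-0.178,0.205,-0.007,0.045,-0.035
-0.416,-0.160,0.665,-0.007,0.045,-0.035
```

>>> carry_out(rows=[-0.2, -0.09, 0.1, -0.004, 0.022, -0.018, -0.382, -0.178, 0.205, -0.007, 0.045, -0.035, -0.4, -0.17, 0.43, -0.007, 0.045, -0.035, -0.416, -0.16, 0.665, -0.007, 0.045, -0.035, -0.416, -0.16, 0.665, -0.007, 0.045, -0.035, -0.416, -0.16, 0.665, -0.007, 0.045, -0.035])

```text
t: 7.2
position: [0.529, -0.1788, 0.1121]
tool_rot: [3.14, -0.432, 1.87]
force: [-0.2, -0.6, 0.5]
gripper_width: -0.001
grasp_force: 0.0
```

```bash
cat >> h.py <<'E'
from scipy.optimize import brentq
def hand(s):
    st=robot.state();p=st['position'][:2]-[PX,PY]
    q=brentq(lambda q:p@np.array([np.sin(q),np.cos(q)])-s*.0763,-.9,.9)
    print('t',st['t'],'hand q',round(q,4),st['position'].round(4),'F',st['force'].round(1));return q
E
python3 - <<'E'
from h import *
hand(-1)
rows([pose(-.3,-1,0)])
look(3)
cv2.imwrite("pics/d.png",np.hstack([cv2.resize(robot.snapshot("top")[120:340,228:428],(400,440)),cv2.resize(robot.snapshot("side")[175:395,232:432],(400,440))]))
E
```

```text
t 7.2 hand q -0.3108 [ 0.529  -0.1788  0.1121] F [-0.2 -0.6  0.5]
0.010,0.000,0.017,0.001,0.001,-0.000
t 7.20 q 0.2885 err 16.2
t 7.25 q 0.2850 err 16.3
t 7.30 q 0.2810 err 16.5
```

View pics/d.png

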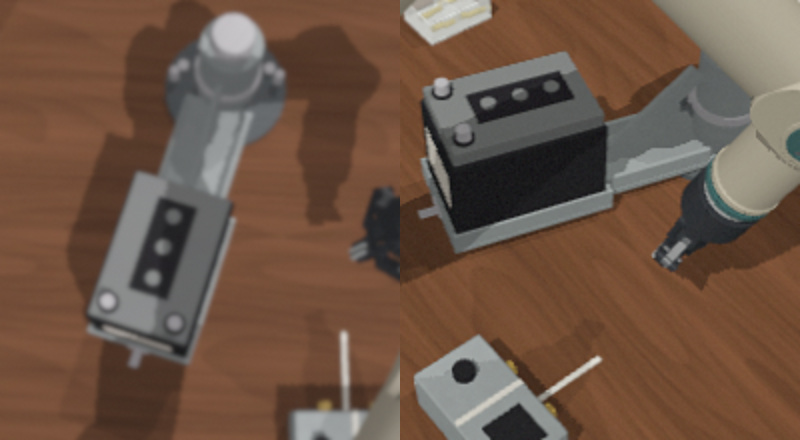

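>>> carry_out(rows=[0, 0, 0, 0, 0, 0, 0, 0, 0, 0, 0, 0, 0, 0, 0, 0, 0, 0, 0, 0, 0, 0, 0, 0, 0, 0, 0, 0, 0, 0, 0, 0, 0, 0, 0, 0, 0, 0, 0, 0, 0, 0, 0, 0, 0, 0, 0, 0, 0, 0, 0, 0, 0, 0, 0, 0, 0, 0, 0, 0, 0, 0, 0, 0, 0, 0, 0, 0, 0, 0, 0, 0, 0, 0, 0, 0, 0, 0, 0, 0, 0, 0, 0, 0, 0, 0, 0, 0, 0, 0, 0, 0, 0, 0, 0, 0, 0, 0, 0, 0, 0, 0, 0, 0, 0, 0, 0, 0, 0, 0, 0, 0, 0, 0, 0, 0, 0, 0, 0, 0])

```text
t: 9.95
position: [0.5273, -0.1803, 0.1108]
tool_rot: [-3.141, -0.433, 1.866]
force: [0.3, -0.7, -0.3]
gripper_width: -0.002
grasp_force: 0.0
```

```bash
python3 - <<'E'
from h import *
g=lambda p:proj("top",[p[0],p[1],.027])[0]-[295.5,303]
k=least_squares(g,[.4,.1]).x;print(k,np.arctan2(k[1]-PY,PX-k[0]))
look(2)
E
```

```text
[0.37875865 0.10277915] 0.2755090282154713
t 9.95 q 0.1055 err 22.8
t 10.00 q 0.1025 err 22.8
```

>>> carry_out(rows=[0, 0, 0, 0, 0, 0, 0, 0, 0, 0, 0, 0, 0, 0, 0, 0, 0, 0, 0, 0, 0, 0, 0, 0, 0, 0, 0, 0, 0, 0, 0, 0, 0, 0, 0, 0, 0, 0, 0, 0, 0, 0, 0, 0, 0, 0, 0, 0, 0, 0, 0, 0, 0, 0, 0, 0, 0, 0, 0, 0, 0, 0, 0, 0, 0, 0, 0, 0, 0, 0, 0, 0, 0, 0, 0, 0, 0, 0, 0, 0, 0, 0, 0, 0, 0, 0, 0, 0, 0, 0, 0, 0, 0, 0, 0, 0, 0, 0, 0, 0, 0, 0, 0, 0, 0, 0, 0, 0, 0, 0, 0, 0, 0, 0, 0, 0, 0, 0, 0, 0])

```text
t: 12.55
position: [0.5273, -0.1803, 0.1108]
tool_rot: [-3.141, -0.433, 1.866]
force: [0.0, -0.2, 0.5]
gripper_width: -0.001
grasp_force: 0.0
```

```bash
python3 - <<'E'
from h import *
look(2);hand(-1)
E
```

```text
t 12.55 q -0.0520 err 16.8
t 12.60 q -0.0550 err 16.7
t 12.65 hand q -0.3139 [ 0.5273 -0.1803  0.1108] F [-0.3 -0.4  0.3]
```

>>> carry_out(rows=[0, 0, 0, 0, 0, 0, 0, 0, 0, 0, 0, 0, 0, 0, 0, 0, 0, 0, 0, 0, 0, 0, 0, 0, 0, 0, 0, 0, 0, 0, 0, 0, 0, 0, 0, 0, 0, 0, 0, 0, 0, 0, 0, 0, 0, 0, 0, 0, 0, 0, 0, 0, 0, 0, 0, 0, 0, 0, 0, 0, 0, 0, 0, 0, 0, 0, 0, 0, 0, 0, 0, 0, 0, 0, 0, 0, 0, 0, 0, 0, 0, 0, 0, 0, 0, 0, 0, 0, 0, 0, 0, 0, 0, 0, 0, 0, 0, 0, 0, 0, 0, 0, 0, 0, 0, 0, 0, 0, 0, 0, 0, 0, 0, 0, 0, 0, 0, 0, 0, 0])

```text
t: 15.15
position: [0.5273, -0.1803, 0.1108]
tool_rot: [-3.141, -0.433, 1.866]
force: [0.9, -1.0, 0.4]
gripper_width: -0.001
grasp_force: 0.0
```

```bash
python3 - <<'E'
from h import *
look(2);hand(-1)
cv2.imwrite("pics/e.png",np.hstack([cv2.resize(robot.snapshot("top")[120:340,248:448],(400,440)),cv2.resize(robot.snapshot("side")[175:395,232:432],(400,440))]))
# 12 wait rows... print slow retreat: .5 s accel then .03 rad/s
qh=-.31; 
ps=[];w=0
for i in range(20):
    w=min(.03,w+.0075); qh-=w/8; ps.append(pose(qh,-1,0))
rows(ps,*pose(-.31,-1,0))
E
```

```text
t 15.15 q -0.1960 err 10.8
t 15.20 q -0.1985 err 10.7
t 15.25 hand q -0.3139 [ 0.5273 -0.1803  0.1108] F [-0.7 -0.3  0.5]
-0.001,0.000,-0.001,0.000,0.000,-0.000
-0.004,0.001,-0.002,0.000,0.000,-0.001
-0.008,0.002,-0.004,0.001,0.000,-0.002
-0.013,0.004,-0.006,0.001,0.000,-0.003
-0.018,0.005,-0.008,0.002,0.000,-0.004
-0.023,0.007,-0.011,0.002,0.000,-0.005
-0.028,0.008,-0.013,0.003,0.000,-0.006
-0.033,0.010,-0.015,0.003,0.000,-0.007
-0.038,0.011,-0.018,0.004,0.000,-0.008
-0.043,0.013,-0.020,0.004,0.000,-0.009
-0.048,0.015,-0.022,0.005,0.000,-0.010
-0.053,0.016,-0.025,0.005,0.000,-0.011
-0.058,0.018,-0.027,0.006,0.000,-0.012
-0.063,0.020,-0.030,0.006,0.000,-0.014
-0.068,0.021,-0.032,0.007,0.000,-0.015
-0.073,0.023,-0.034,0.007,0.000,-0.016
-0.078,0.025,-0.037,0.008,0.000,-0.017
-0.083,0.026,-0.039,0.008,-0.000,-0.018
-0.088,0.028,-0.041,0.009,0.000,-0.019
-0.093,0.030,-0.044,0.009,0.000,-0.020
```

View pics/e.png

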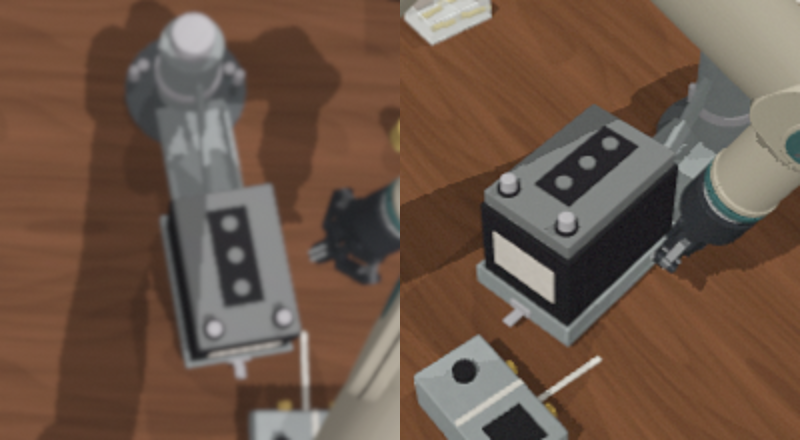

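>>> carry_out(rows=[0, 0, 0, 0, 0, 0, 0, 0, 0, 0, 0, 0, 0, 0, 0, 0, 0, 0, 0, 0, 0, 0, 0, 0, 0, 0, 0, 0, 0, 0, 0, 0, 0, 0, 0, 0, 0, 0, 0, 0, 0, 0, 0, 0, 0, 0, 0, 0, 0, 0, 0, 0, 0, 0, 0, 0, 0, 0, 0, 0, 0, 0, 0, 0, 0, 0, 0, 0, 0, 0, 0, 0, -0.001, 0, -0.001, 0, 0, 0, -0.004, 0.001, -0.002, 0, 0, -0.001, -0.008, 0.002, -0.004, 0.001, 0, -0.002, -0.013, 0.004, -0.006, 0.001, 0, -0.003, -0.018, 0.005, -0.008, 0.002, 0, -0.004, -0.023, 0.007, -0.011, 0.002, 0, -0.005, -0.028, 0.008, -0.013, 0.003, 0, -0.006, -0.033, 0.01, -0.015, 0.003, 0, -0.007])

```text
t: 17.85
position: [0.5314, -0.1867, 0.1107]
tool_rot: [3.141, -0.433, 1.891]
force: [0.6, 1.0, -1.1]
gripper_width: -0.002
grasp_force: 0.0
```

```bash
python3 - <<'E'
from h import *
hand(-1);look(2)
E
```

```text
t 17.85 hand q -0.3381 [ 0.5314 -0.1867  0.1107] F [ 0.6  1.  -1.1]
t 17.85 q -0.3270 err 8.0
t 17.90 q -0.3290 err 7.9
```

```bash
python3 - <<'E'
from h import *
qh=-.338;ps=[]
for i in range(20):
    w=.034 if i<11 else .034*(20-i-.5)/9
    qh-=w/8;ps.append(pose(qh,-1,0))
print(qh);rows(ps,*pose(-.338,-1,0))
E
```

```text
-0.4038749999999997
-0.006,0.002,-0.003,0.001,0.000,-0.001
-0.012,0.003,-0.005,0.001,0.000,-0.002
-0.017,0.005,-0.008,0.002,0.000,-0.004
-0.023,0.007,-0.011,0.002,0.000,-0.005
-0.029,0.008,-0.013,0.003,0.000,-0.006
-0.035,0.010,-0.016,0.003,0.000,-0.007
-0.040,0.012,-0.019,0.004,0.000,-0.009
-0.046,0.014,-0.021,0.005,0.000,-0.010
-0.052,0.016,-0.024,0.005,0.000,-0.011
-0.057,0.018,-0.027,0.006,0.000,-0.012
-0.063,0.019,-0.029,0.006,0.000,-0.013
-0.069,0.021,-0.032,0.007,0.000,-0.015
-0.073,0.023,-0.034,0.007,0.000,-0.016
-0.077,0.024,-0.036,0.008,0.000,-0.017
-0.081,0.026,-0.038,0.008,0.000,-0.017
-0.084,0.027,-0.039,0.008,0.000,-0.018
-0.086,0.027,-0.040,0.009,0.000,-0.018
-0.087,0.028,-0.041,0.009,0.000,-0.019
-0.088,0.028,-0.041,0.009,0.000,-0.019
-0.089,0.028,-0.041,0.009,0.000,-0.019
```

>>> carry_out(rows=[-0.006, 0.002, -0.003, 0.001, 0, -0.001, -0.012, 0.003, -0.005, 0.001, 0, -0.002, -0.017, 0.005, -0.008, 0.002, 0, -0.004, -0.023, 0.007, -0.011, 0.002, 0, -0.005, -0.029, 0.008, -0.013, 0.003, 0, -0.006, -0.035, 0.01, -0.016, 0.003, 0, -0.007, -0.04, 0.012, -0.019, 0.004, 0, -0.009, -0.046, 0.014, -0.021, 0.005, 0, -0.01, -0.052, 0.016, -0.024, 0.005, 0, -0.011, -0.057, 0.018, -0.027, 0.006, 0, -0.012, -0.063, 0.019, -0.029, 0.006, 0, -0.013, -0.069, 0.021, -0.032, 0.007, 0, -0.015, -0.073, 0.023, -0.034, 0.007, 0, -0.016, -0.077, 0.024, -0.036, 0.008, 0, -0.017, -0.081, 0.026, -0.038, 0.008, 0, -0.017, -0.084, 0.027, -0.039, 0.008, 0, -0.018, -0.086, 0.027, -0.04, 0.009, 0, -0.018, -0.087, 0.028, -0.041, 0.009, 0, -0.019, -0.088, 0.028, -0.041, 0.009, 0, -0.019, -0.089, 0.028, -0.041, 0.009, 0, -0.019])

```text
t: 20.45
position: [0.5427, -0.2034, 0.1107]
tool_rot: [-3.141, -0.433, 1.956]
force: [0.3, 0.2, 0.1]
gripper_width: -0.0
grasp_force: 0.0
```

```bash
python3 - <<'E'
from h import *
hand(-1);look(4)
cv2.imwrite("pics/f.png",np.hstack([cv2.resize(robot.snapshot("top")[120:340,258:458],(400,440)),cv2.resize(robot.snapshot("side")[175:395,232:432],(400,440))]))
E
```

```text
t 20.45 hand q -0.4031 [ 0.5427 -0.2034  0.1107] F [0.3 0.2 0.1]
t 20.45 q -0.4145 err 8.1
t 20.50 q -0.4145 err 8.1
t 20.55 q -0.4145 err 8.1
t 20.60 q -0.4145 err 8.1
```

View pics/f.png

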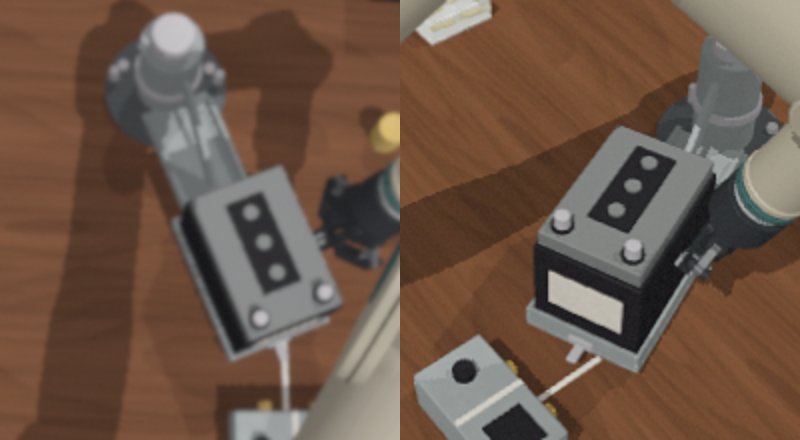

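>>> carry_out(rows=[-0.004, 0, -0.002, 0, 0, 0, -0.012, 0, -0.006, 0, 0, 0, -0.025, 0, -0.012, 0, 0, 0, -0.05, 0, -0.024, 0, 0, 0, -0.08, 0, -0.038, 0, 0, 0, -0.12, 0, -0.056, 0, 0, 0, -0.18, 0, -0.085, 0, 0, 0, -0.18, 0, -0.085, 0, 0, 0, -0.18, 0, -0.085, 0, 0, 0])

```text
t: 21.88
position: [0.5576, -0.2402, 0.1109]
tool_rot: [-3.141, -0.434, 1.956]
force: [-0.2, 0.2, 0.7]
gripper_width: -0.002
grasp_force: 0.0
```

```bash
python3 - <<'E'
from h import *
hand(-1);o=look(4)
q=o[-1][1]
im=robot.snapshot("top");print(loc(PX,PY,q,.43,0,.027),proj("top",loc(PX,PY,q,.43,0,.027)),proj("side",loc(PX,PY,q,.43,0,.027)))
cv2.imwrite("pics/g.png",np.hstack([cv2.resize(im[260:340,360:440],(400,400),interpolation=2),cv2.resize(robot.snapshot("side")[320:400,280:360],(400,400),interpolation=2)]))
E
```

```text
t 21.875 hand q -0.5308 [ 0.5576 -0.2402  0.1109] F [-0.2  0.2  0.7]
t 21.88 q -0.4135 err 8.5
t 21.93 q -0.4135 err 8.5
t 21.98 q -0.4135 err 8.5
t 22.02 q -0.4135 err 8.5
[ 0.39844037 -0.18688123  0.027     ] [[401.67839668 299.71823915]] [[316.82192916 356.86581636]]
```

View pics/g.png

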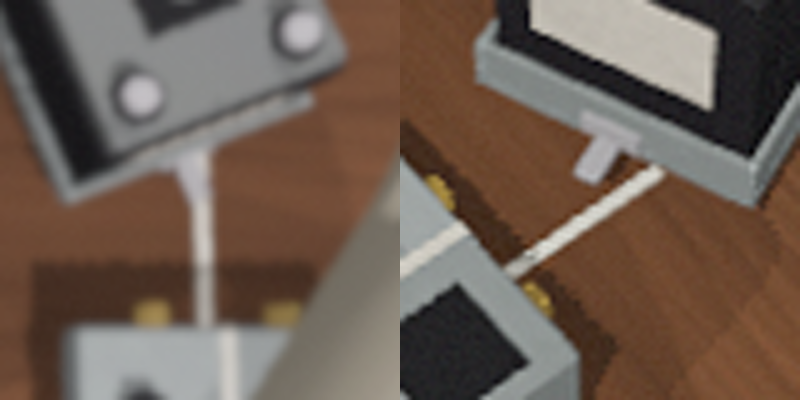

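>>> carry_out(rows=[0, 0, 0, 0, 0, 0, 0, 0, 0, 0, 0, 0, 0, 0, 0, 0, 0, 0, 0, 0, 0, 0, 0, 0, 0, 0, 0, 0, 0, 0, 0, 0, 0, 0, 0, 0, 0, 0, 0, 0, 0, 0, 0, 0, 0, 0, 0, 0, 0, 0, 0, 0, 0, 0, 0, 0, 0, 0, 0, 0, 0, 0, 0, 0, 0, 0, 0, 0, 0, 0, 0, 0, 0, 0, 0, 0, 0, 0, 0, 0, 0, 0, 0, 0, 0, 0, 0, 0, 0, 0, 0, 0, 0, 0, 0, 0, 0, 0, 0, 0, 0, 0, 0, 0, 0, 0, 0, 0, 0, 0, 0, 0, 0, 0, 0, 0, 0, 0, 0, 0])

```text
t: 24.68
position: [0.5577, -0.2404, 0.111]
tool_rot: [-3.141, -0.433, 1.956]
force: [-0.3, 0.1, -1.3]
gripper_width: -0.001
grasp_force: 0.0
```

>>> carry_out(rows=[0, 0, 0, 0, 0, 0, 0, 0, 0, 0, 0, 0, 0, 0, 0, 0, 0, 0, 0, 0, 0, 0, 0, 0, 0, 0, 0, 0, 0, 0, 0, 0, 0, 0, 0, 0, 0, 0, 0, 0, 0, 0, 0, 0, 0, 0, 0, 0, 0, 0, 0, 0, 0, 0, 0, 0, 0, 0, 0, 0, 0, 0, 0, 0, 0, 0, 0, 0, 0, 0, 0, 0, 0, 0, 0, 0, 0, 0, 0, 0, 0, 0, 0, 0, 0, 0, 0, 0, 0, 0, 0, 0, 0, 0, 0, 0, 0, 0, 0, 0, 0, 0, 0, 0, 0, 0, 0, 0, 0, 0, 0, 0, 0, 0, 0, 0, 0, 0, 0, 0])

```text
t: 27.18
position: [0.5577, -0.2404, 0.111]
tool_rot: [-3.141, -0.433, 1.956]
force: [0.1, -0.3, 0.6]
gripper_width: -0.004
grasp_force: 0.0
```

>>> carry_out(rows=[0, 0, 0, 0, 0, 0, 0, 0, 0, 0, 0, 0, 0, 0, 0, 0, 0, 0, 0, 0, 0, 0, 0, 0, 0, 0, 0, 0, 0, 0, 0, 0, 0, 0, 0, 0, 0, 0, 0, 0, 0, 0, 0, 0, 0, 0, 0, 0])

```text
t: 28.18
position: [0.5578, -0.2404, 0.1111]
tool_rot: [-3.141, -0.433, 1.956]
force: [-0.3, -0.1, 0.9]
gripper_width: -0.001
grasp_force: 0.0
```

```bash
python3 - <<'E'
from h import *
o=look(2)
g=lambda p:np.r_[proj("top",p)[0]-[399.6,299.6],proj("side",p)[0]-[318,356]]
print(least_squares(g,[.4,-.19,.03]).x)
if abs(o[-1][1]+.4135)<.015: print(robot.job_done())
E
```

```text
t 28.18 q -0.4135 err 8.5
t 28.23 q -0.4135 err 8.5
[ 0.40183918 -0.18346212  0.02221596]
the job is handed in; nothing more can be done
None
```

The battery is at the charger with its pointer about 6 mm off the middle of the white line (25 mm allowed); it stood still and untouched for over 6 s before I handed the job in at about 28 s.

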